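# Unhitch the toy trailer and hold its tongue up

### The arm

A 6-joint arm with a two-finger parallel gripper is mounted at the origin on the work surface. World frame = base frame: x ahead of the robot, y to its left, z up, the work surface at z = 0. Lengths are in m, angles in rad, forces in N, time in s.
With the tool pointing down it reaches from about 0.25 to 0.725 m from the base axis. Payload 4 kg.
Tool frame: the origin (TCP) lies on the centre line of the jaws, within the pads' length; the fingertips stand ahead of it and the grasp point (between the pads) lies 11 mm behind it (bot.tip_extent is the z of the fingertips in the tool frame, in m); z points along the fingers, y is the direction in which the jaws open and shut (so a half turn about z gives the same grasp; the last joint's range is limited). The gripper opens to 85 mm and grips with 20 to 120 N. Pads are 22 mm wide; open, the fingers measure 114 mm over their backs; the gripper's body (76 mm by 85 mm) begins 54 mm behind the grasp point. The pads swing forward as they close: fully open they stand 13 mm farther back than shut.
Start: joints at [1.19, 0.241, 0.005, 1.335, 0, 1.571], TCP at [0.186, 0.464, 0.239] pointing down, gripper open.
Joint ranges: [-2.72, 2.72], [-1.05, 1.87], [-1.09, 1.28], [-1.99, 2.15], [-1.42, 1.44], [-3.14, 3.14]. Speed limits (rad/s): [2.79, 2.79, 3.14, 3.14, 3.14, 3.14].

### API

Orientations are given as a unit quaternion [x, y, z, w].
In Python, from workcell import bot gives the robot as it stands.
- The arm moves only by the shell command python3 -m jog 'ROWS'. ROWS is JSON, a list that holds one entry, the list of rows, each a list of 7 numbers: the shift along the world's x, y, z in m, then the turn, a rotation vector about the world's x, y, z in degrees, then the closure in counts, from 0 (fully open) to 255 (shut). In form: [[[tx, ty, tz, ax, ay, az, fingers], ...]]. A call has 1 to 10 rows; each row is the pose to reach, as a shift and turn from the pose commanded when the call began; what a row does not reach only later rows make up. A row lasts 1/12 s, in which the tool goes at most 41.7 mm and 7.16 degrees, less where a joint would pass 70% of its speed; a pose out of reach is approached as far as the arm can. A call with a gripper value outside its range is refused whole. The fingers move at their own pace and stop on an object; the grip force is fixed at half the most. Time passes only in rows, so rows that repeat a pose let the fingers close. It gives the time, the measured TCP pose, the force and the opening at its end, in the units of the state.
- bot.get_obs(): the state, without advancing time (a new reading comes with each control period).
- bot.camera(name): name is "side" or "top"; returns the picture (400x640x3 uint8, blue, green, red); there is no depth.
- bot.camera_model(name): a dict with "K" (3x3 intrinsics, pixels), "T" (4x4, takes a point from camera to world coordinates). Camera axes: x right, y down, z forward; pixel columns grow to the right and rows downward; lengths in m; the calibration is good to about 2 mm. A picture is of the moment at which its call begins. camera_model takes no time and is no camera call.
- bot.job_done(): hands the job in, once; it reports no verdict.
The state is a dict: "clock": time; "joint_pos": joint angles; "joint_vel": joint speeds; "tau": joint torques, N m; "eef_pos": TCP position; "tool_rot": TCP orientation; "ft_force": force on the tool from outside, world axes, zero at the start; "ft_torque": the same for the moment, N m; "grip_width": finger opening in m.
Only numpy, scipy, OpenCV 4.12 (cv2) and the standard library are available. Lean on these libraries where they do the work, as an engineer would, in place of code of your own. Each camera call takes 0.05 s, during which the arm holds its last target. There are 200 camera calls.

### The job

Unhitch the wooden toy trailer from the toy truck on the coffee table: draw the spring latch of the coupler out sideways by its upright post while the tongue is still down on the ball, then lift the tongue off the ball and hold it in the gripper, still and at least 5 cm higher than it lay. The program finishes while holding it up: do not set it down or let go. Leave the loose things standing about (spare wheel, fuel can, remote control, mug, coaster box) where they are.

Things in the scene. Friction and masses are not known exactly. Their poses are not given: they have to be found in the camera images.
- ball (a point): Centre of the steel hitch ball (24 mm across) behind the truck, 85 mm above the table, inside the coupler at the start. Truck, ball and wheels are pinned to a fixed wooden plinth (200 x 820 mm, 18 mm thick). Axes are the plinth's: y along the model towards the truck's front, z up, x away from the latch post (which stands on the -x side, nearer the robot).
- coupler (a point): Middle of the top face of the trailer's steel coupler, which covers the ball: 34 mm along x, 36 mm along y, top 104 mm above the table while down. Moves with the tongue. Seen from here the truck's tailgate (130 mm high) begins 80 mm along +y, its cab (180 mm high) 227 mm along +y, and the trailer's box (128 mm high) 140 mm along -y.
- latch_grip (a point): Where to grip the latch: on the axis of its upright aluminium post (16 mm diameter, 48 mm tall), 12 mm below its top; 103 mm above the table and 75 mm from the ball along -x while home. The rod and guide between post and coupler stay 23 mm or more below this point. 58 mm lie between post axis and coupler side. Moves and tilts with latch and tongue. The tongue can be lifted by this post.
- latch (a joint): How far the latch is drawn out, m: 0 home (its jaw under the ball's collar locks the tongue down) to 0.016 at its stop. Slides level along the plinth's -x. The jaw clears the collar at about 0.006; 0.012 or more is well open. Its spring pulls home with 3.3 N at 0, 6.8 N at 0.016, and shuts it when let go.
- trailer (a joint): Tilt of the trailer about its axle, rad: 0 with the tongue down on the ball, growing as the tongue rises (about the plinth's +x), stop at 0.40. 0.18 raises the coupler by 50 mm; at 0.10 it is quite clear of the ball. Nose-heavy: it falls back when let go. Lifting at the post takes 2 to 4 N.
- axle (a point): Middle of the trailer's axle, the hinge about which the trailer tilts: 280 mm from the ball along the plinth's -y, 62 mm above the table. The axle runs along x.
- spare_wheel: Loose toy wheel lying flat on the plinth beside the tongue, 68 mm diameter, 22 mm high; origin at the centre of its underside. To be left alone.
- fuel_can: Loose small grey toy fuel can standing on the plinth on the far side of the ball, 24 x 40 x 58 mm; origin at the centre of its underside. To be left alone.
- remote: Black remote control lying on the table on the robot's side of the plinth, 42 x 150 x 18 mm, long along its y; origin at the centre of its underside. To be left alone.
- mug: White mug, 80 mm diameter, 95 mm high, origin at the centre of its underside. To be left alone.
- coaster_box: Round woven coaster box, 113 mm diameter, 50 mm high, origin at the centre of its underside. To be left alone.

How it is judged:
By the outcome, as a careful person would: the job done as asked, in the order asked, and still so for the second after the job is handed in, while the arm keeps its last pose, push and grip.
It also fails if it takes over 35 s, if anything falls off the work surface, if the arm or the gripper's body presses on something with over 40 N, if the wrist force passes 120 N, or if a joint passes its speed limit or range.

## Working session

There is one attempt and no reset: what is moved stays moved. The work goes in short steps, Python scripts to look and compute and a shell command to move; the robot and the scene stay as the last step left them, time stands still between calls to the robot, and variables do not carry over. Pictures are saved under pics/ and viewed, about 8 in all and at most 12, crops included, and the job is handed in when it is done.

```bash
mkdir -p pics; python3 - <<'E'
from workcell import bot
import cv2,numpy as np
np.set_printoptions(precision=4,suppress=True)
o=bot.get_obs();print(o['clock'],o['eef_pos'],o['tool_rot'],o['grip_width'],bot.tip_extent)
for n in("side","top"):
    m=bot.camera_model(n);print(n,m['K'],m['T'])
    cv2.imwrite(f"pics/{n}0.png",bot.camera(n))
E
```

```text
0.0 [0.1856 0.4636 0.2384] [ 0.1893  0.9819 -0.001  -0.0002] 0.08541278977974909 0.008
side [[364.0474   0.     322.6599]
 [  0.     364.0474 203.3986]
 [  0.       0.       1.    ]] [[-0.9958 -0.0702  0.0596  0.4888]
 [-0.0907  0.6347 -0.7674  0.6695]
 [ 0.0161 -0.7696 -0.6383  0.6684]
 [ 0.      0.      0.      1.    ]]
top [[378.854    0.     327.3007]
 [  0.     378.854  199.107 ]
 [  0.       0.       1.    ]] [[ 0.0249 -0.9935  0.1115  0.4635]
 [-0.9997 -0.0248  0.0022 -0.0154]
 [ 0.0006 -0.1115 -0.9938  0.8753]
 [ 0.      0.      0.      1.    ]]
```

View pics/side0.png

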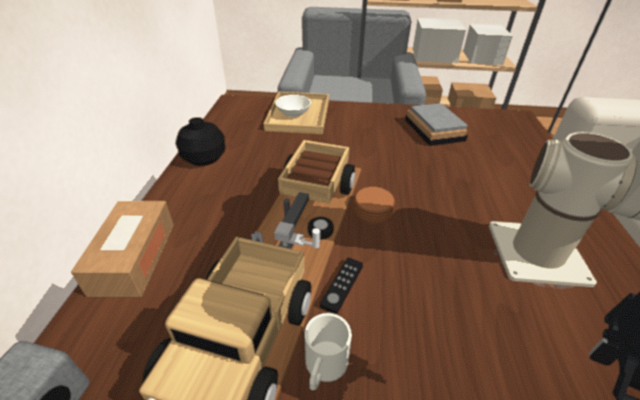

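View pics/top0.png

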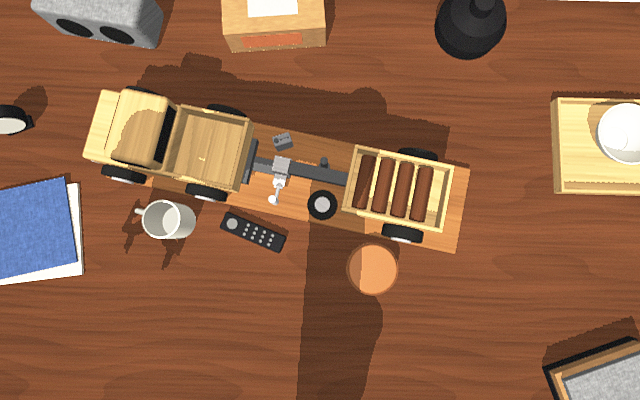

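The side view shows the truck in front with the tongue and post at about (316,237). In the top view the coupler is near (282,166) and the post near (275,197). I'll enlarge both.

```bash
python3 - <<'E'
import cv2,numpy as np
a=cv2.imread('pics/top0.png')[125:225,235:345];b=cv2.imread('pics/side0.png')[185:260,245:345]
a=cv2.resize(a,(660,600),interpolation=2)[:, :]
cv2.imwrite('pics/t1.png',a)
cv2.imwrite('pics/s1.png',cv2.resize(b,(800,600),interpolation=2))
E
```

```text
(no output)
```

View pics/t1.png

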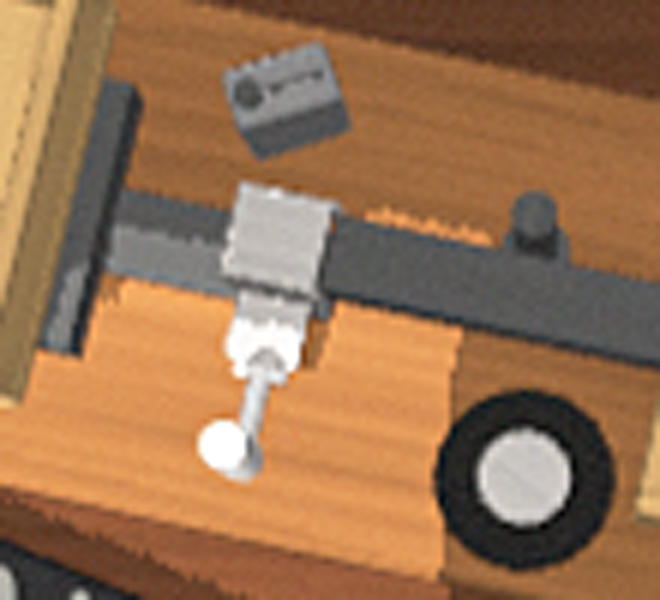

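View pics/s1.png

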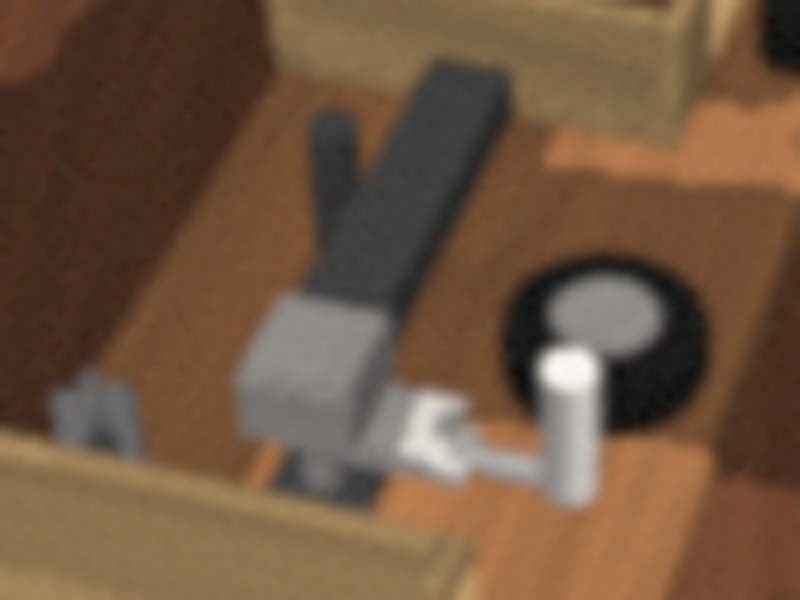

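```bash
cat > h.py <<'E'
from workcell import bot
import numpy as np
np.set_printoptions(precision=4,suppress=True)
def ray(n,u,v):
    m=bot.camera_model(n);T=np.array(m['T']);d=T[:3,:3]@np.linalg.solve(np.array(m['K']),[u,v,1.]);return T[:3,3],d
def atz(n,u,v,z):
    c,d=ray(n,u,v);return c+d*(z-c[2])/d[2]
E
python3 - <<'E'
from h import *
t=lambda x,y:((x+.5)/6-.5+235,(y+.5)/6-.5+125)
s=lambda x,y:((x+.5)/8-.5+245,(y+.5)/8-.5+185)
p=atz('top',*t(225,445),.115);c=atz('top',*t(281,237),.104)
ps=atz('side',*s(571,368),.115);print('post',p,ps,'coupler',c)
v=c-p;print('dist',np.hypot(*v[:2]),'xaxis deg',np.degrees(np.arctan2(v[1],v[0])))
# plinth right end edge and long edge, z=.018
e1=atz('top',470,168,.018);e2=atz('top',456,253,.018);w=e1-e2;print('plinth x',np.degrees(np.arctan2(w[1],w[0])),np.hypot(*w[:2]))
# coupler tongue right side line, trailer: post knob corners
l=atz('top',352,146,.128)-atz('top',453,165,.128);print('trailer y',np.degrees(np.arctan2(l[1],l[0])))
a,d=ray('top',*t(225,445));b,e=ray('side',*s(571,368))
k=np.linalg.lstsq(np.c_[d,-e],b-a,rcond=None)[0];print('tri',a+d*k[0],b+e*k[1])
E
```

```text
post [0.5467 0.0978 0.115 ] [0.5466 0.0983 0.115 ] coupler [0.6206 0.0831 0.104 ]
dist 0.0752996526823892 xaxis deg -11.257652576629622
plinth x -10.112978789915202 0.19752201853287144
trailer y 80.53647980802076
tri [0.5468 0.0979 0.1146] [0.5466 0.0979 0.1145]
```

Both views agree on the post at (0.547, 0.098), top z 0.115. The 75 mm post-to-coupler distance also checks out, and plinth x points at about -10.3°. I'll move over the post with the jaws opening along plinth y.

```bash
python3 -m jog '[[[0.02,-0.02,0,0,0,2,0],[0.045,-0.045,0,0,0,4,0],[0.07,-0.07,0,0,0,6,0],[0.1,-0.1,0,0,0,8,0],[0.13,-0.13,0,0,0,11.5,0],[0.16,-0.16,0,0,0,11.5,0],[0.19,-0.19,0,0,0,11.5,0],[0.21,-0.21,0,0,0,11.5,0],[0.23,-0.23,0,0,0,11.5,0],[0.24,-0.24,0,0,0,11.5,0]]]'
python3 -m jog '[[[0.02,-0.02,0,0,0,0,0],[0.04,-0.04,0,0,0,0,0],[0.06,-0.06,0,0,0,0,0],[0.08,-0.08,0,0,0,0,0],[0.1,-0.1,-0.02,0,0,0,0],[0.115,-0.12,-0.04,0,0,0,0],[0.121,-0.126,-0.06,0,0,0,0],[0.121,-0.126,-0.075,0,0,0,0],[0.121,-0.126,-0.075,0,0,0,0],[0.121,-0.126,-0.075,0,0,0,0]]]'
python3 - <<'E'
from h import *
import cv2
from scipy.spatial.transform import Rotation as R
o=bot.get_obs();M=R.from_quat(o['tool_rot']).as_matrix();print(o['eef_pos'],M[:,1],M[:,2],np.degrees(np.arctan2(M[1,1],M[0,1])),o['joint_pos'])
a=bot.camera('side');b=bot.camera('top')
cv2.imwrite('pics/c2.png',np.hstack([cv2.resize(a[160:280,240:380],(400,343)),cv2.resize(b[130:240,210:338],(399,343))]))
E
```

```text
clock: 0.93
eef_pos: [0.4276, 0.2215, 0.2388]
tool_rot: [0.092, 0.996, -0.001, 0.0]
ft_force: [0.7, 0.5, 0.1]
grip_width: 0.0854
clock: 1.77
eef_pos: [0.5458, 0.0979, 0.1631]
tool_rot: [0.09, 0.996, -0.0, -0.002]
ft_force: [0.1, 0.2, 0.1]
grip_width: 0.0855
[0.5458 0.0979 0.1631] [ 0.1794  0.9838 -0.0012] [-0.0036 -0.0005 -1.    ] 79.66257824770378 [0.1774 0.3931 0.0168 1.1981 0.0001 0.3578]
```

View pics/c2.png

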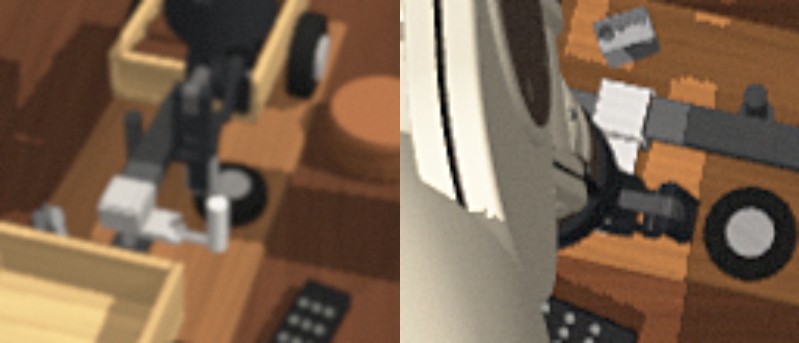

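The open fingers straddle the post (crop about (217,205)) from above, and yaw is 79.7° as wanted. Next I descend and close.

```bash
python3 -m jog '[[[0.001,0,-0.015,0,0,0,0],[0.001,0,-0.03,0,0,0,0],[0.001,0,-0.045,0,0,0,0],[0.001,0,-0.058,0,0,0,0],[0.001,0,-0.068,0,0,0,0],[0.001,0,-0.068,0,0,0,0],[0.001,0,-0.068,0,0,0,0]]]'
python3 -m jog '[[[0,0,0,0,0,0,80],[0,0,0,0,0,0,120],[0,0,0,0,0,0,150],[0,0,0,0,0,0,170],[0,0,0,0,0,0,190],[0,0,0,0,0,0,210],[0,0,0,0,0,0,230],[0,0,0,0,0,0,255],[0,0,0,0,0,0,255],[0,0,0,0,0,0,255]]]'
python3 -m jog '[[[0,0,0,0,0,0,255],[0,0,0,0,0,0,255],[0,0,0,0,0,0,255],[0,0,0,0,0,0,255]]]'
```

```text
clock: 2.45
eef_pos: [0.548, 0.0986, 0.0969]
tool_rot: [0.09, 0.996, 0.0, 0.0]
ft_force: [-0.3, -0.7, 0.5]
grip_width: 0.0856
clock: 3.28
eef_pos: [0.548, 0.0983, 0.0966]
tool_rot: [0.09, 0.996, 0.0, 0.0]
ft_force: [-1.1, 0.5, 2.8]
grip_width: 0.0139
clock: 3.62
eef_pos: [0.5481, 0.0983, 0.0966]
tool_rot: [0.09, 0.996, 0.0, 0.0]
ft_force: [-0.0, 0.8, 4.1]
grip_width: 0.0143
```

The grip is on the post (14 mm opening on a 16 mm post). Next I draw the latch 14 mm along plinth -x.

```bash
python3 -m jog '[[[-0.003,0.0005,0,0,0,0,255],[-0.006,0.001,0,0,0,0,255],[-0.009,0.0016,0,0,0,0,255],[-0.012,0.0021,0,0,0,0,255],[-0.0138,0.0025,0,0,0,0,255],[-0.0138,0.0025,0,0,0,0,255],[-0.0138,0.0025,0,0,0,0,255],[-0.0138,0.0025,0,0,0,0,255]]]'
python3 - <<'E'
from h import *
import cv2
a=bot.camera('side')
cv2.imwrite('pics/s3.png',cv2.resize(a[170:260,240:360],(800,600),interpolation=2))
E
```

```text
clock: 4.28
eef_pos: [0.5356, 0.1007, 0.0967]
tool_rot: [0.09, 0.996, 0.0, 0.002]
ft_force: [6.0, -0.7, 0.8]
grip_width: 0.0141
```

View pics/s3.png

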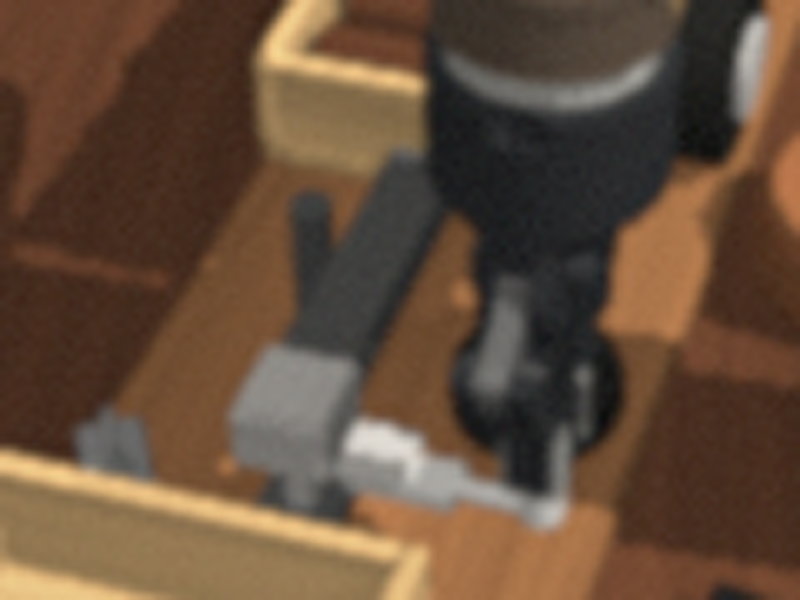

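The latch is drawn 12.7 mm and the 6.0 N reading matches the spring. The picture shows the rod extended at (500,490) with the tongue still down. Next I add 1.5 mm and lift along the arc about the axle, in two calls with a check between them.

```bash
python3 -m jog '[[[-0.0015,0.0003,0,0,0,0,255],[-0.0015,0.0003,0,0,0,0,255],[-0.0017,-0.0007,0.007,1.41,-0.26,0,255],[-0.0019,-0.0018,0.014,2.82,-0.51,0,255],[-0.0021,-0.0031,0.0209,4.23,-0.77,0,255],[-0.0024,-0.0045,0.0278,5.64,-1.02,0,255],[-0.0024,-0.0045,0.0278,5.64,-1.02,0,255],[-0.0024,-0.0045,0.0278,5.64,-1.02,0,255],[-0.0024,-0.0045,0.0278,5.64,-1.02,0,255]]]'
```

```text
clock: 5.08
eef_pos: [0.5331, 0.0962, 0.1244]
tool_rot: [0.09, 0.995, 0.05, 0.006]
ft_force: [7.6, 1.7, -1.2]
grip_width: 0.0139
```

```bash
python3 -m jog '[[[-0.0003,-0.0017,0.0068,1.41,-0.26,0,255],[-0.0006,-0.0035,0.0136,2.82,-0.51,0,255],[-0.001,-0.0055,0.0204,4.23,-0.77,0,255],[-0.0013,-0.0075,0.0271,5.64,-1.03,0,255],[-0.002,-0.0113,0.0378,7.89,-1.44,0,255],[-0.002,-0.0113,0.0378,7.89,-1.44,0,255],[-0.002,-0.0113,0.0378,7.89,-1.44,0,255],[-0.002,-0.0113,0.0378,7.89,-1.44,0,255],[-0.002,-0.0113,0.0378,7.89,-1.44,0,255],[-0.002,-0.0113,0.0378,7.89,-1.44,0,255]]]'
python3 - <<'E'
from h import *
import cv2
a=bot.camera('side');b=bot.camera('top')
cv2.imwrite('pics/c4.png',np.hstack([cv2.resize(a[140:260,230:390],(460,345)),cv2.resize(b[130:270,210:348],(340,345))]))
E
```

```text
clock: 5.92
eef_pos: [0.531, 0.085, 0.1621]
tool_rot: [0.089, 0.989, 0.12, 0.012]
ft_force: [6.7, 0.8, -1.3]
grip_width: 0.0142
```

View pics/c4.png

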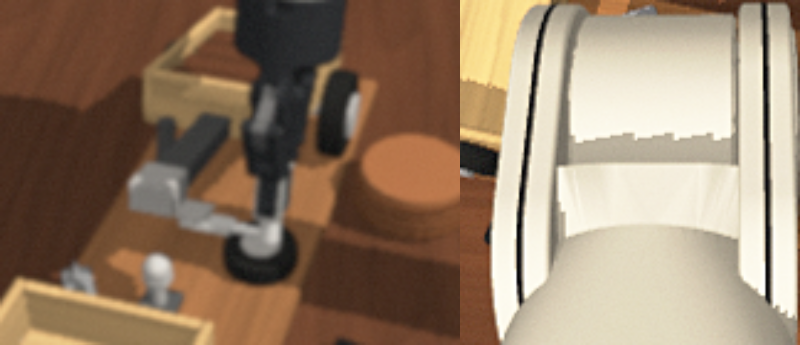

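The ball stands exposed at crop (157,272) and the coupler is up at about (155,185). I'll check its height against the projection, and that everything is still.

```bash
python3 -m jog '[[[0,0,0,0,0,0,255],[0,0,0,0,0,0,255],[0,0,0,0,0,0,255],[0,0,0,0,0,0,255],[0,0,0,0,0,0,255],[0,0,0,0,0,0,255]]]'
python3 - <<'E'
from h import *
import cv2
m=bot.camera_model('side');Ti=np.linalg.inv(np.array(m['T']))
for th in(.12,.18,.21,.24):
    y=.28*np.cos(th)-.042*np.sin(th)-.28;z=.062+.28*np.sin(th)+.042*np.cos(th)
    p=Ti@[.6206+.179*y,.0831+.984*y,z,1];q=np.array(m['K'])@p[:3];print(th,z,q[:2]/q[2])
a=bot.camera('side');b=cv2.imread('pics/side0.png')
cv2.imwrite('pics/s5.png',cv2.resize(a[185:245,255:335],(800,600),interpolation=2))
print(bot.get_obs()['joint_vel'])
E
```

```text
clock: 6.52
eef_pos: [0.531, 0.0851, 0.162]
tool_rot: [0.089, 0.989, 0.12, 0.012]
ft_force: [7.0, 0.8, -0.8]
grip_width: 0.014
0.12 0.13721738074675982 [284.1974 213.8601]
0.18 0.15344971565633186 [284.608 206.83 ]
0.21 0.1614460703753221 [284.8761 203.2112]
0.24 0.16935293034338295 [285.1862 199.5307]
[-0.0003  0.0009  0.0015 -0.0012  0.0013 -0.0014]
```

View pics/s5.png

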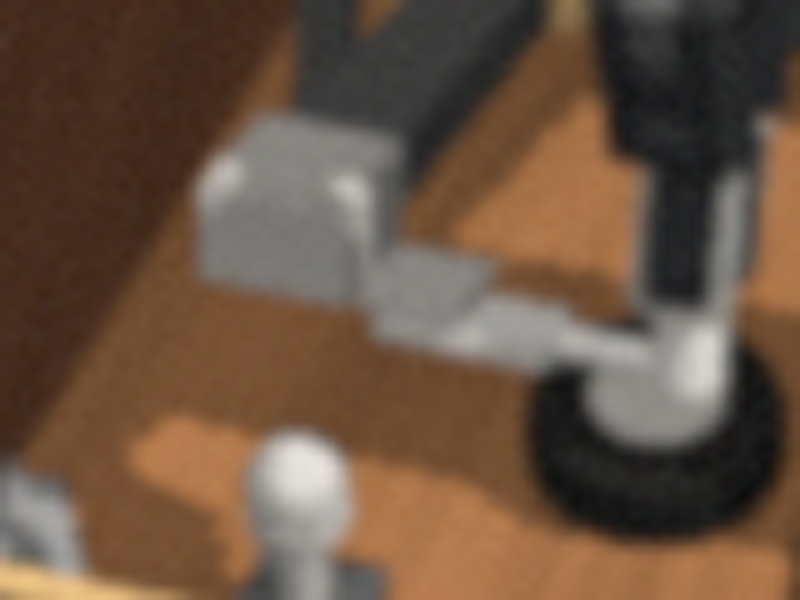

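The measured top-face centre, about (285, 200.6), gives a tilt of about 0.23 rad, so the coupler is about 63 mm up. The arm is still.

```bash
python3 -c "
from workcell import bot
bot.job_done()"
```

```text
the job is handed in; nothing more can be done
```

The trailer is unhitched and I handed the job in with the tongue held up in the gripper. I gripped the latch post and drew it about 13 mm out along the plinth's -x while the tongue was still down. I then lifted the tongue along its arc about the axle.

- **Latch:** it measured 12.7 mm drawn, and the 6.0 N pull matched its spring. I added about 1.5 mm more before lifting.
- **Lift:** the last picture puts the tilt at about 0.23 rad, so the coupler is about 63 mm higher than it lay. The hitch ball stands exposed.
- **Holding:** between the last two readings the position changed by 0.1 mm at most and the grip stayed at 14 mm. Clock time was 6.5 s at the last move.
- **Force:** the highest reading reported was about 8 N.
- **Loose things:** I did not measure these again. In the side views the spare wheel and coaster box look undisturbed. The fuel can is only partly visible, and the mug and most of the remote were outside the last crops. The arm blocked the top view.
- **Disagreements:**
  - The gripper read 14 mm on the 16 mm post.
  - The lifting force read about 1 to 2 N, slightly below the 2 to 4 N given. The picture still shows the tongue up.

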